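Put the long punch away in the rack under the shelf

TASK

Put the long red-banded punch away: lift it off its sloping cradle and stand it nose down in the empty bore of the wooden punch block. The shelf is too low to bring it in upright, so slip the nose into the bore with the punch leaning out past the shelf's edge, then straighten it and lower it, without letting it drop, until it stands fully home. Leave the other things on the bench where they are.

Things in the scene. Friction and masses are not known exactly. Their poses are not given: they have to be found in the camera images.
- punch_mid (a point): The steel punch: a straight round bar 190 mm long, 16 mm in diameter, tapering over its last 30 mm to a 10 mm nose; a red band 50 mm long begins 25 mm below its plain head. 0.2 to 0.4 kg, balanced within 5 mm of the middle. This point is on its axis at mid-length; z runs along the bar from nose to head. It starts in the cradle, head 38 degrees up from level.
- punch_nose (a point): Centre of the punch's nose end, 95 mm from its mid-point; same axes.
- cradle: Fixed wooden cradle, base 150 x 70 x 12 mm; origin at the centre of its underside, +x is where the punch's head points. The punch lies in two V saddles, open upwards, 38-58 and 163-177 mm from its nose, as high as its axis and 17 mm to each side, with a toe stop under the nose (nose end at x -75, z 34 mm). The 105 mm of bar between the saddles is free. It lifts straight up and out.
- bore_mouth (a point): Centre of the empty bore's mouth, on top of the fixed wooden punch block, 112 mm above the table. Bore vertical, 28 mm in diameter, 100 mm deep to a solid floor: the seated punch stands 90 mm out of it. Axes: z up, -x out of the rack's front (towards the robot), -y along the rack. A red ring is painted round the mouth.
- rack: The whole fixed rack; origin on the table straight below the bore's mouth, same axes. Block x -35 to 35, y -180 to 35 mm. Two thinner fixed punches stand in it at y -85 and -145 mm, up to 205 mm high. Shelf board x -15 to 60, y -250 to 25 mm, underside 264 mm high, 18 mm thick, with stock on it up to 345 mm high. It rests on an upright behind the block (y -135 to -95 mm) and an end panel at y -240 to -222 mm.
- shelf_corner (a point): The shelf's front corner nearest the bore, at the board's underside: 15 mm in front of (-x) and 25 mm to the side (+y) of the bore's axis and 152 mm above its mouth; same axes. The shelf covers the bore; the space in front of it (-x) and past its end (+y) is open.
- mallet: wooden mallet, bystander: square head 60 x 90 x 60 mm, handle 200 mm long and 24 mm thick towards its -x; origin under the head's centre
- ink_bottle: black ink bottle with white cap, bystander: 52 mm diameter, 140 mm tall, standing; origin at the centre of its underside
- ink_stone: black ink stone, bystander: low open tray 100 x 70 x 22 mm; origin at the centre of its underside
- weight0: round brown pattern weight, bystander: 80 mm diameter, 24 mm high; origin at the centre of its underside
- weight1: second round brown pattern weight, bystander, like the first
- brush: writing brush lying down, bystander: bamboo handle 11 mm thick, 220 mm long along its x, black tip towards +x; origin under its middle
- tag_box: white and yellow card box, bystander: 100 x 180 x 70 mm; origin at the centre of its underside
Mind the look-alikes: they are no part of the job. Leave any purple look-alike of the cradle alone.

How it is judged:
By the outcome, as a careful person would: the job done as asked, in the order asked, and still so for the second after the job is handed in, with the robot touching nothing.
It also fails if it takes over 51 s, if anything falls off the work surface, if the arm or the gripper's body presses on something with over 40 N, if the wrist force passes 120 N, or if a joint passes its speed limit or range.

ROBOT

A 7-joint arm with a two-finger parallel gripper is mounted at the origin on the work surface. World frame = base frame: x ahead of the robot, y to its left, z up, the work surface at z = 0. Lengths are in m, angles in rad, forces in N, time in s.
With the tool pointing down it reaches from about 0.35 to 0.9 m from the base axis. Payload 7.2 kg.
Tool frame: the origin (TCP) lies between the finger pads; the fingertips stand 19 mm ahead of it and the grasp point (between the pads) is the TCP; z points along the fingers, y is the direction in which the jaws open and shut (so a half turn about z gives the same grasp; the last joint's range is limited). The gripper opens to 85 mm and grips with 20 to 120 N. Pads are 22 mm wide; open, the fingers measure 114 mm over their backs; the gripper's body (76 mm by 85 mm) begins 54 mm behind the grasp point. The pads swing forward as they close: fully open they stand 13 mm farther back than shut.
Start: joints at [-1.238, 0.411, -0.013, 1.596, 0.006, 1.134, -0.082], TCP at [0.244, 0.575, 0.25] pointing down, gripper open.
Joint ranges: [-2.95, 2.95], [-0.29, 1.99], [-1.47, 1.44], [0.14, 2.54], [-1.03, 4.17], [0.13, 1.85], [-2.86, 2.86]. Speed limits (rad/s): [2.39, 2.39, 3.01, 3.01, 3.14, 3.14, 3.14].

INTERFACE

Orientations are given as a unit quaternion [x, y, z, w].
In Python, from rig import env, optics gives the robot as it stands.
- The arm moves only by the tool send_rows, never from a script. Its argument "series" is text: rows parted by semicolons, each of 7 numbers parted by spaces: the finger opening in cm, from 0 to 8.54, then the shift along the tool's x, y, z in cm, then the turn, a rotation vector about the tool's x, y, z in rad. In form: fingers x y z rx ry rz; .... A call has 1 to 10 rows; each row shifts and turns the pose as measured when the row begins, along the tool's axes as they then stand; what a row does not reach is not made up. A row lasts 1/8 s, in which the tool goes at most 62.5 mm and 10.7 degrees, less where a joint would pass 70% of its speed; a pose out of reach is approached as far as the arm can. A call with a gripper value outside its range is refused whole. The fingers move at their own pace and stop on an object; "squeeze" is the grip in N (left out, the last holds). Time passes only in rows, so rows that do not move let the fingers close. It gives the time, the measured TCP pose, the force and the opening at its end, in the units of the state.
- env.state(): the state, without advancing time (a new reading comes with each control period).
- optics.camera(name): name is "side" or "top"; returns the picture (420x560x3 uint8, red, green, blue); there is no depth.
- optics.camera_model(name): a dict with "fx", "fy", "cx", "cy" (pixels), "world_from_camera" (4x4, takes a point from camera to world coordinates). Camera axes: x right, y up, looking along -z (the intrinsics and any distortion apply to the point x, -y, -z); pixel columns grow to the right and rows downward; lengths in m; the calibration is good to about 2 mm. A picture is of the moment at which its call begins. camera_model takes no time and is no camera call.
- env.hand_in(): hands the job in, once; it reports no verdict.
The state is a dict: "time_s": time; "joints": joint angles; "qd": joint speeds; "joint_torque": joint torques, N m; "tcp_pos": TCP position; "tool_rot": TCP orientation; "wrist_force": force on the tool from outside, world axes, zero at the start; "torque": the same for the moment, N m; "width": opening from 0.0 (shut) to 1.0 (fully open).
Only numpy, scipy, OpenCV 4.12 (cv2) and the standard library are available. Lean on these libraries where they do the work, as an engineer would, in place of code of your own. Each camera call takes 0.05 s, during which the arm holds its last target.

## Working session

There is one attempt and no reset: what is moved stays moved. The work goes in short steps, Python scripts to look and compute and a tool call to move; the robot and the scene stay as the last step left them, time stands still between calls to the robot, and variables do not carry over. Pictures are saved under pics/ and viewed, and the job is handed in when it is done.

Besides the shell and the picture viewer there is one more tool, called after "Emit:" as a command line: name --argument value ..., lists and objects as JSON in quotes. send_rows: Moves the arm, as the interface text tells. Its arguments: {"type":"object","properties":{"series":{"type":"string"},"squeeze":{"type":"number"}},"required":["series"]}

```bash
ls -la; mkdir -p pics; python3 - <<'E'
from rig import env, optics
import cv2
print(env.state())
for n in("side","top"):
    im=optics.camera(n); cv2.imwrite(f"pics/{n}0.png",im[:,:,::-1])
    print(n,optics.camera_model(n))
E
```

```text
total 12
drwxr-xr-x  3 agent agent 4096 Dec  7 14:21 .
drwxr-xr-x 23 root  root  4096 Dec  7 14:21 ..
drwxr-xr-x  2 agent agent 4096 Dec  7 14:21 pics
{'time_s': 0.0, 'joints': array([-1.23820066,  0.41191423, -0.01273869,  1.59706958,  0.00560881,
        1.13430304, -0.08222046]), 'qd': array([ 0.00138833,  0.00156119,  0.0010423 ,  0.00082156, -0.00058289,
       -0.00028509, -0.00020973]), 'joint_torque': array([ 2.89524169e-04, -6.00615907e+01,  6.82002995e-01, -2.99415332e+01,
        1.37038730e-02,  1.06465459e-02, -2.31927868e-05]), 'tcp_pos': array([0.24368239, 0.57501581, 0.24943353]), 'tool_rot': array([ 1.99043234e-01,  9.79990359e-01, -8.22146242e-04, -1.08183514e-04]), 'wrist_force': array([0.07436533, 1.05510185, 0.06952704]), 'torque': array([ 0.00462251,  0.00815639, -0.01338416]), 'width': 0.9981028523248265}
side {'fx': 499.7360717394449, 'fy': 499.7360717394449, 'cx': 279.23053461460273, 'cy': 210.69116287221027, 'world_from_camera': array([[ 0.88505212,  0.24864725, -0.39351911, -0.13262869],
       [-0.46528609,  0.44741177, -0.76376146, -1.12751771],
       [-0.01384211,  0.85906766,  0.51167484,  0.96626376],
       [ 0.        ,  0.        ,  0.        ,  1.        ]])}
top {'fx': 484.9723254297986, 'fy': 484.9723254297986, 'cx': 276.81812830124704, 'cy': 209.88592550075575, 'world_from_camera': array([[ 0.00615406,  0.98531233, -0.17065093,  0.23192252],
       [-0.99996755,  0.00695105,  0.0040732 ,  0.0499286 ],
       [ 0.00519958,  0.17062032,  0.98532313,  1.46672848],
       [ 0.        ,  0.        ,  0.        ,  1.        ]])}
```

View pics/side0.png

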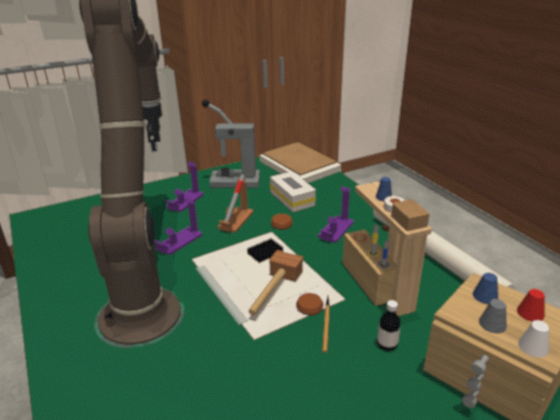

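View pics/top0.png

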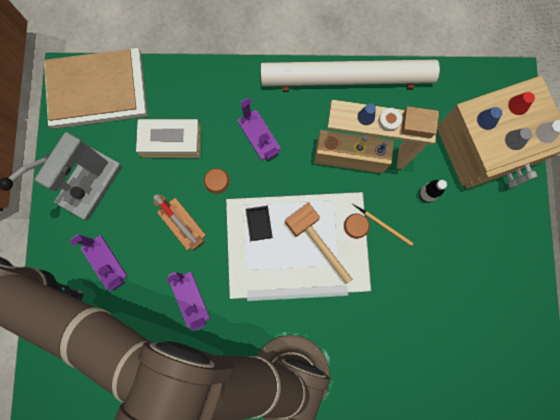

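```bash
python3 - <<'E'
import cv2,numpy as np
t=cv2.imread("pics/top0.png");s=cv2.imread("pics/side0.png")
a=cv2.resize(t[180:260,140:220],(400,400),interpolation=cv2.INTER_CUBIC)
b=cv2.resize(t[90:180,300:450],(660,400),interpolation=cv2.INTER_CUBIC)
c=cv2.resize(s[165:245,205:285],(400,400),interpolation=cv2.INTER_CUBIC)
d=cv2.resize(s[170:320,330:440],(294,400),interpolation=cv2.INTER_CUBIC)
cv2.imwrite("pics/c1.png",np.hstack([a,c]));cv2.imwrite("pics/c2.png",np.hstack([b[:,:440],d]))
E
```

```text
(no output)
```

View pics/c1.png

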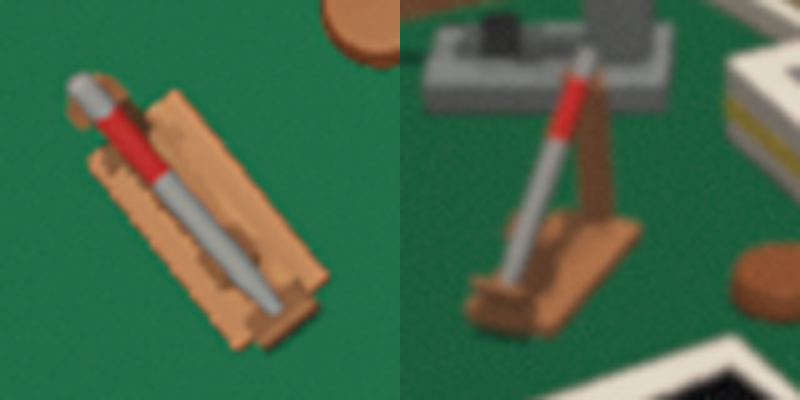

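View pics/c2.png

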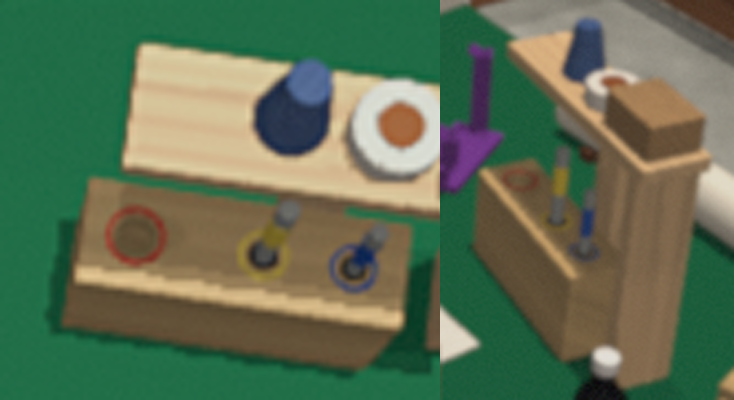

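```bash
cat > h.py <<'E'
import numpy as np
from rig import env, optics
from scipy.spatial.transform import Rotation as R
M={n:optics.camera_model(n) for n in("side","top")}
def proj(n,P):
    m=M[n];T=m["world_from_camera"];p=(np.atleast_2d(P)-T[:3,3])@T[:3,:3]
    return np.c_[m["cx"]+m["fx"]*p[:,0]/-p[:,2], m["cy"]+m["fy"]*(-p[:,1])/-p[:,2]]
def ray(n,uv):
    m=M[n];T=m["world_from_camera"];d=np.array([(uv[0]-m["cx"])/m["fx"],-(uv[1]-m["cy"])/m["fy"],-1])
    d=T[:3,:3]@d;return T[:3,3],d
def atz(n,uv,z):
    o,d=ray(n,uv);return o+d*(z-o[2])/d[2]
def tri(uv):
    A=np.zeros((3,3));b=np.zeros(3)
    for n in uv:
        o,d=ray(n,uv[n]);d=d/np.linalg.norm(d);Q=np.eye(3)-np.outer(d,d);A+=Q;b+=Q@o
    return np.linalg.solve(A,b)
E
python3 - <<'E'
from h import *
from scipy.optimize import least_squares
c,s=np.cos(np.radians(38)),np.sin(np.radians(38))
nose=np.array([-.075,0,.034]);ax=np.array([c,0,s])
top={'h':(156,196.6),'n':(195,242.4),'b1':(175,198),'b2':(205.6,235),'b3':(187.6,249.6),'b4':(158.4,212)}
side={'h':(242.4,176.4),'n':(227,221),'c1':(253,211.4),'c2':(235,231.6)}
print('tri head',tri({'top':top['h'],'side':side['h']}),'nose',tri({'top':top['n'],'side':side['n']}))
L={'h':nose+.19*ax,'n':nose,'b1':(.075,-.035,.012),'b2':(-.075,-.035,.012),'b3':(-.075,.035,.012),'b4':(.075,.035,.012),'c1':(.075,-.035,.012),'c2':(-.075,-.035,.012)}
def fit(obs,L,x0):
    def W(x,p): return R.from_euler('z',x[2]).apply(np.array(p))+[x[0],x[1],0]
    f=lambda x:np.concatenate([(proj(n,W(x,L[k]))[0]-o) for n,k,o in obs])
    r=least_squares(f,x0,loss='soft_l1');print(r.x,np.degrees(r.x[2]));print(f(r.x).reshape(-1,2).round(1).tolist());return r.x
hd=atz('top',top['h'],.15);nn=atz('top',top['n'],.034)
x0=[*((hd+nn)/2)[:2],np.arctan2(*(hd-nn)[[1,0]])]
obs=[('top',k,v) for k,v in top.items()]+[('side',k,v) for k,v in side.items()]
fit(obs,L,x0)
Lr={'b':(0,0,.112),'y':(0,-.085,.112),'u':(0,-.145,.112),'s':(-.015,.025,.282)}
obs=[('top','b',(330.7,143.6)),('top','y',(359.8,147.5)),('top','u',(380.5,150.9)),('top','s',(328.4,127)),
('side','b',(360,237.1)),('side','y',(374.3,253.3)),('side','u',(384.8,263))]
fit(obs,Lr,[.65,-.05,0])
E
```

```text
tri head [0.4958378  0.38020175 0.14447827] nose [0.3834887  0.2837244  0.03918228]
[0.43930871 0.33151501 0.69665301] 39.91527698292255
[[-0.3, -0.7], [0.8, -0.4], [0.8, -0.2], [0.5, 0.4], [0.1, 0.6], [-0.9, 0.1], [0.2, -1.6], [-1.3, 1.6], [-0.0, -1.9], [-0.0, -1.8]]
[ 0.66463737 -0.11222733 -0.13057902] -7.481626971149015
[[0.4, -0.5], [0.4, -0.5], [0.2, -1.2], [-0.0, 0.0], [-0.5, 0.2], [-1.0, -0.8], [-0.9, 1.0]]
```

Candidates (top view): the wooden cradle holding the red-banded bar at (180,220) is the match. The others are purple cradles at (258,130), (100,262) and (187,300), and fixed punches in the rack with yellow (354,145) and blue (377,148) rings. In the crop the head is at (156,197), the nose at (195,242) and the empty red-ringed bore at (331,144). I'll move towards a hover over the cradle and log poses on the way to identify the arm's kinematics.

Emit:
send_rows --series "8.5 -3 0 -2 0 0 0; 8.5 -4.6 -2.5 -0.5 0 0 0; 8.5 -4.6 -2.5 -0.5 0 0 0" --squeeze 80

```text
time_s: 0.48
tcp_pos: [0.3343, 0.4822, 0.2776]
tool_rot: [0.195, 0.981, -0.002, -0.002]
wrist_force: [0.1, 0.3, -0.1]
width: 0.996
```

```bash
cat >> h.py <<'E'
import json
def log():
    s=env.state();d={k:np.array(s[k]).tolist() for k in("time_s","joints","tcp_pos","tool_rot","wrist_force","width")}
    open("log.jsonl","a").write(json.dumps(d)+"\n")
    print(round(d["time_s"],2),np.round(d["joints"],3),np.round(d["tcp_pos"],4),np.round(d["tool_rot"],3),np.round(d["wrist_force"],1),round(d["width"],3))
E
echo '{"time_s":0.1,"joints":[-1.23820066,0.41191423,-0.01273869,1.59706958,0.00560881,1.13430304,-0.08222046],"tcp_pos":[0.24368239,0.57501581,0.24943353],"tool_rot":[0.199043234,0.979990359,-0.000822146242,-0.000108183514]}'>log.jsonl
python3 -c "
from h import *
log()"
```

```text
0.47 [-1.065  0.327  0.025  1.654 -0.01   1.166  0.141] [0.3343 0.4822 0.2776] [ 0.195  0.981 -0.002 -0.002] [ 0.1  0.3 -0.1] 0.996
```

Emit:
send_rows --series "8.5 -4.6 -2.5 -0.5 0 0 -0.15; 8.5 -4 -2.5 -1 0 0.15 -0.15; 8.5 -4 -3 -1 0 0.1 -0.15"

```text
time_s: 0.85
tcp_pos: [0.4312, 0.3769, 0.2969]
tool_rot: [-0.015, 0.994, 0.011, -0.108]
wrist_force: [-0.1, 0.9, -0.2]
width: 0.998
```

```bash
python3 -c "
from h import *
log()"
```

```text
0.85 [-0.72   0.381  0.008  1.548 -0.16   1.368  0.933] [0.4312 0.3769 0.2969] [-0.015  0.994  0.011 -0.108] [-0.1  0.9 -0.2] 0.998
```

Emit:
send_rows --series "8.5 0 0 0 0.15 0 -0.15; 8.5 0 0 0 0.15 0 -0.15"

```text
time_s: 1.1
tcp_pos: [0.4405, 0.3664, 0.2968]
tool_rot: [-0.152, 0.977, -0.109, -0.103]
wrist_force: [-0.3, 0.3, -0.2]
width: 0.995
```

```bash
python3 -c "
from h import *
log()"
```

```text
1.1 [-0.798  0.464 -0.013  1.439  0.052  1.536  1.061] [0.4405 0.3664 0.2968] [-0.152  0.977 -0.109 -0.103] [-0.3  0.3 -0.2] 0.995
```

```bash
cat > kin.py <<'E'
from h import *
from scipy.optimize import least_squares
import itertools
D=[json.loads(l) for l in open("log.jsonl")]
def fk(q,p,s):
    h,L1,L2,t,y0,y7,e1,e2,e3=p
    T=R.from_euler('z',y0);pos=np.array([0,0,h])
    T=T*R.from_euler('z',s[0]*q[0])*R.from_euler('y',q[1]);pos=pos+T.apply([0,0,0])
    T=T*R.from_euler('z',s[1]*q[2]);pos=pos+T.apply([e1,0,L1])
    T=T*R.from_euler('y',q[3]);pos=pos+T.apply([e2,0,0])
    T=T*R.from_euler('z',s[2]*q[4]);pos=pos+T.apply([0,0,L2])
    T=T*R.from_euler('y',q[5]);pos=pos+T.apply([e3,0,0])
    T=T*R.from_euler('z',s[3]*q[6]+y7);pos=pos+T.apply([0,0,t]);return pos,T
def res(p,s,D):
    o=[]
    for d in D:
        P,T=fk(d["joints"],p,s);o+=list((P-d["tcp_pos"])*5)+list((R.from_quat(d["tool_rot"]).inv()*T).as_rotvec())
    return np.array(o+list(np.array(p[6:])*.02))
def fitall(verbose=True):
    best=None
    for s in itertools.product([1,-1],repeat=4):
      for y0 in (0,2.4):
       for y7 in (0,1.57,3.14,-1.57):
        r=least_squares(res,[.35,.45,.45,.2,y0,y7,0,0,0],args=(s,D),max_nfev=60)
        if best is None or r.cost<best[0]-1e-9: best=(r.cost,s,r.x)
    if verbose: print(best[0],best[1],best[2].round(4)); print(np.abs(res(best[2],best[1],D)[:-3]).reshape(-1,6).round(3))
    return best
if __name__=="__main__":
    b=fitall();np.savez("kin.npz",s=b[1],p=b[2])
E
python3 kin.py
```

```text
0.0007582591304951709 (-1, -1, -1, -1) [ 2.308e-01  5.387e-01  4.391e-01  3.207e-01 -8.120e-02  1.491e+00
 -1.100e-03 -3.490e-02  1.600e-03]
[[0.013 0.003 0.    0.    0.    0.001]
 [0.009 0.004 0.    0.    0.    0.001]
 [0.009 0.01  0.    0.017 0.003 0.001]
 [0.013 0.004 0.    0.02  0.014 0.002]]
```

```bash
cat > plan.py <<'E'
from kin import *
k=np.load("kin.npz");S,Pm=k["s"],k["p"]
lo=np.array([-2.95,-.29,-1.47,.14,-1.03,.13,-2.86])+.06;hi=np.array([2.95,1.99,1.44,2.54,4.17,1.85,2.86])-.06
def ik(pos,T,q0,w=.03):
    def f(q):
        P,TT=fk(q,Pm,S);return np.r_[(P-pos)*10,(T.inv()*TT).as_rotvec()*3,w*(q-q0)]
    r=least_squares(f,np.clip(q0,lo+1e-3,hi-1e-3),bounds=(lo,hi),max_nfev=100)
    P,TT=fk(r.x,Pm,S);return r.x,np.linalg.norm(P-pos),np.linalg.norm((T.inv()*TT).as_rotvec())
def frame(y,z):
    return R.from_matrix(np.c_[np.cross(y,z),y,z])
CR=np.array([.4393,.3315]);PHI=np.radians(39.9);RK=np.array([.6646,-.1122,.112]);YR=np.radians(-7.48)
G=.135
def az(a):return np.array([np.cos(a),np.sin(a),0])
Z=np.array([0,0,1.])
A0=az(PHI)*np.cos(np.radians(38))+Z*np.sin(np.radians(38))
NOSE0=np.r_[CR,0]-.075*az(PHI)+[0,0,.034]
def grasp(beta,sg):
    z=np.sin(beta)*az(PHI)-np.cos(beta)*Z
    return NOSE0+G*A0,frame(sg*np.cross(Z,az(PHI)),z)
def place(nose,tilt,v,beta,sg):
    # punch leans opposite to v by tilt
    a=-np.sin(tilt)*az(v)+np.cos(tilt)*Z
    n=np.cos(tilt)*az(v)+np.sin(tilt)*Z   # perp, forward
    d=np.radians(38)-beta
    z=np.cos(d)*n-np.sin(d)*a
    return nose+G*a,frame(sg*np.cross(Z,az(v)),z)
E
python3 - <<'E'
from plan import *
q=np.array(D[-1]["joints"])
r=np.radians
for beta in (5,20,35):
  for sg in (1,-1):
    p,T=grasp(r(beta),sg);best=None
    for j5 in (0,.8,1.57,2.4,3.1):
        q0=q.copy();q0[4]=j5
        s=ik(p,T,q0)
        print('G',beta,sg,j5,s[0].round(2),round(s[1],4),round(s[2],3)) if s[1]<.004 and s[2]<.03 else 0
  for v in (-7,-30,-55,-75,-97):
   for sg in (1,-1):
    for tilt,dep in((25,-.03),(25,.03),(0,.045),(0,.1)):
     ok=[]
     for j5 in (0,1.57,3.1):
      for j7 in (-1.5,0,1.5):
        q0=np.array([0,.6,0,1.6,j5,1,j7])
        a=-np.sin(r(tilt))*az(r(v))+np.cos(r(tilt))*Z
        s=ik(*place(RK-a*dep,r(tilt),r(v),r(beta),sg),q0)
        if s[1]<.004 and s[2]<.03: ok.append(s[0])
     print('P',beta,v,sg,tilt,dep,len(ok),ok[0].round(2) if ok else '')
E
```

```text
G 5 1 0 [-0.64  0.43 -0.12  1.93  0.07  0.7   1.47] 0.0 0.0
G 5 1 0.8 [-0.44  0.45 -0.38  1.93  0.25  0.72  1.31] 0.0 0.0
G 5 1 1.57 [-0.24  0.5  -0.67  1.93  0.45  0.76  1.12] 0.0 0.0
G 5 1 2.4 [-0.02  0.64 -1.04  1.93  0.74  0.89  0.85] 0.0 0.0
G 5 1 3.1 [ 0.09  0.81 -1.31  1.93  0.95  1.08  0.66] 0.0001 0.0
G 5 -1 0 [-1.35  0.57  0.88  1.93 -0.62  0.83 -1.02] 0.0001 0.0
G 5 -1 0.8 [-1.15  0.48  0.57  1.93 -0.39  0.75 -1.23] 0.0 0.0
P 5 -7 1 25 -0.03 0 
P 5 -7 1 25 0.03 0 
P 5 -7 1 0 0.045 8 [ 0.91  0.5  -1.02  2.33  2.6   0.59 -0.87]
P 5 -7 1 0 0.1 8 [ 0.79  0.59 -0.87  2.37  2.74  0.72 -0.98]
P 5 -7 -1 25 -0.03 0 
P 5 -7 -1 25 0.03 0 
P 5 -7 -1 0 0.045 6 [ 0.87  0.47 -0.96  2.33  2.65  0.57  2.2 ]
P 5 -7 -1 0 0.1 6 [ 0.75  0.56 -0.81  2.37  2.78  0.7   2.1 ]
P 5 -30 1 25 -0.03 0 
P 5 -30 1 25 0.03 0 
P 5 -30 1 0 0.045 8 [ 0.09  0.36 -0.27  2.27  2.15  0.68 -1.05]
P 5 -30 1 0 0.1 8 [ 0.13  0.47 -0.33  2.3   2.27  0.81 -1.18]
P 5 -30 -1 25 -0.03 0 
P 5 -30 -1 25 0.03 0 
P 5 -30 -1 0 0.045 6 [ 0.07  0.35 -0.25  2.27  2.15  0.68  2.08]
P 5 -30 -1 0 0.1 6 [ 0.11  0.47 -0.3   2.3   2.2
[... 6610 characters left out ...]
03 5 [-0.75  1.11  0.45  1.82  1.39  1.61  1.81]
P 35 -75 -1 0 0.045 5 [-0.59  0.84  0.27  1.87  1.4   1.38  1.96]
P 35 -75 -1 0 0.1 5 [-0.61  0.94  0.29  1.86  1.38  1.34  1.88]
P 35 -97 1 25 -0.03 9 [-0.72  1.16  0.54  1.45  1.13  1.79 -0.89]
P 35 -97 1 25 0.03 9 [-0.67  1.22  0.49  1.46  1.13  1.78 -0.98]
P 35 -97 1 0 0.045 9 [-0.56  0.98  0.33  1.53  1.05  1.58 -0.95]
P 35 -97 1 0 0.1 9 [-0.56  1.06  0.33  1.52  1.02  1.55 -1.01]
P 35 -97 -1 25 -0.03 6 [-0.72  1.16  0.54  1.45  1.13  1.79  2.26]
P 35 -97 -1 25 0.03 6 [-0.66  1.22  0.48  1.46  1.14  1.79  2.16]
P 35 -97 -1 0 0.045 6 [-0.44  0.96  0.12  1.53  1.15  1.7   2.13]
P 35 -97 -1 0 0.1 6 [-0.44  1.03  0.12  1.52  1.14  1.67  2.07]
```

```bash
cat >> plan.py <<'E'
def rows(pos,T,n=None,grip=8.5,start=None,lag=1.0):
    s=env.state();p0=np.array(s["tcp_pos"]);T0=R.from_quat(s["tool_rot"])
    if start is not None:p0,T0=start
    w=(T0.inv()*T).as_rotvec();dist=np.linalg.norm(pos-p0)
    if n is None:n=int(max(np.ceil(dist/.05),np.ceil(np.linalg.norm(w)/.16),1))
    out=[]
    for i in range(n):
        Ti=T0*R.from_rotvec(w*i/n);d=Ti.inv().apply((pos-p0)/n)*100
        out.append(" ".join(f"{x:.2f}".rstrip('0').rstrip('.') for x in [grip,*d,*(w/n)]))
    print(n,'dist',dist.round(4),'ang',np.degrees(np.linalg.norm(w)).round(1));print("; ".join(out))
r=np.radians
BETA=r(15);V=r(-60);SG=1
E
python3 - <<'E'
from plan import *
p,T=grasp(BETA,SG);print(p,T.as_quat().round(3),T.as_matrix().round(2).tolist())
pre=p-.09*T.as_matrix()[:,2]
rows(pre,T)
q=np.array(env.state()["joints"]);print(ik(pre,T,q)[0].round(2),ik(p,T,q)[0].round(2))
E
```

```text
[0.46337476 0.35162962 0.1171143 ] [-0.338  0.932  0.045  0.123] [[-0.74, -0.64, 0.2], [-0.62, 0.77, 0.17], [-0.26, 0.0, -0.97]]
5 dist 0.0975 ang 38.4
8.5 -0.37 -0.25 1.9 -0.04 -0.11 -0.07; 8.5 -0.14 -0.34 1.92 -0.04 -0.11 -0.07; 8.5 0.09 -0.41 1.9 -0.04 -0.11 -0.07; 8.5 0.32 -0.47 1.87 -0.04 -0.11 -0.07; 8.5 0.55 -0.5 1.8 -0.04 -0.11 -0.07
[-0.65  0.21 -0.09  2.03  0.01  0.64  1.53] [-0.59  0.36 -0.16  2.07  0.11  0.46  1.44]
```

Emit:
send_rows --series "8.5 -0.4 -0.25 1.9 -0.04 -0.11 -0.07; 8.5 -0.15 -0.35 1.9 -0.04 -0.11 -0.07; 8.5 0.1 -0.4 1.9 -0.04 -0.11 -0.07; 8.5 0.3 -0.5 1.9 -0.04 -0.11 -0.07; 8.5 0.5 -0.5 1.8 -0.04 -0.11 -0.07; 8.5 0 0 0 0 0 0"

```text
time_s: 1.85
tcp_pos: [0.4449, 0.3375, 0.1958]
tool_rot: [-0.339, 0.93, 0.054, 0.135]
wrist_force: [-0.4, 0.0, 0.6]
width: 0.995
```

```bash
python3 - <<'E'
from plan import *
import cv2
log()
p,T=grasp(BETA,SG)
rows(p-.09*T.as_matrix()[:,2],T)
rows(p,T)
ims=[]
for n,c in(("top",(180,220)),("side",(238,200))):
    im=optics.camera(n)[:,:,::-1].copy()
    a=im[c[1]-60:c[1]+60,c[0]-60:c[0]+60];a=cv2.resize(a,(400,400),interpolation=cv2.INTER_CUBIC)
    for P in (NOSE0,NOSE0+.19*A0,p,np.array(env.state()["tcp_pos"])):
        u=(proj(n,P)[0]-np.array(c)+60)*400/120;cv2.circle(a,tuple(int(x) for x in u),4,(255,255,0),1)
    ims.append(a)
cv2.imwrite("pics/p1.png",np.hstack(ims))
E
```

```text
1.85 [-0.636  0.223 -0.116  2.047  0.055  0.583  1.483] [0.4449 0.3375 0.1958] [-0.339  0.93   0.054  0.135] [-0.4  0.   0.6] 0.995
1 dist 0.0083 ang 1.7
8.5 -0.23 -0.09 -0.79 0.01 0.03 0
2 dist 0.0821 ang 1.7
8.5 0.01 -0.09 4.1 0 0.01 0; 8.5 -0.05 -0.07 4.1 0 0.01 0
```

View pics/p1.png

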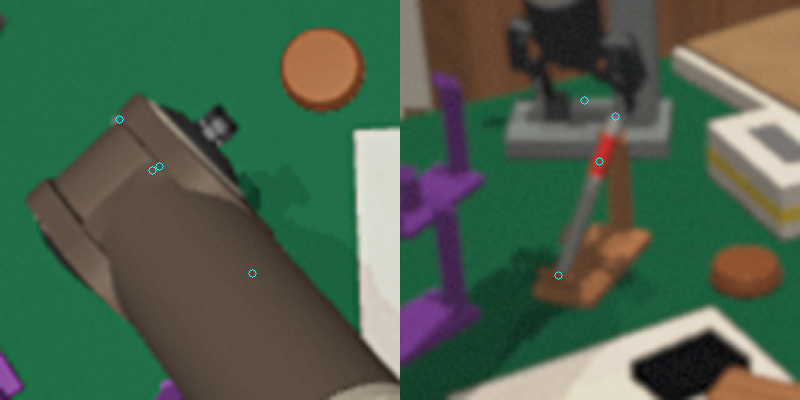

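The overlay fits the bar in the side view: nose mark at (558,275) and grip mark on the red band at (600,161), with the open jaws straddling above. The arm hides it in the top view. Next I descend and close.

Emit:
send_rows --series "8.5 0 -0.1 2.5 0 0.01 0; 8.5 0 -0.1 2.5 0 0.01 0; 8.5 0 0 2 0 0.01 0; 8.5 0 0 1 0 0 0; 8.5 0 0 0 0 0 0"

```text
time_s: 2.58
tcp_pos: [0.4697, 0.3637, 0.125]
tool_rot: [-0.339, 0.931, 0.05, 0.123]
wrist_force: [-0.2, -0.8, 1.2]
width: 0.997
```

```bash
python3 - <<'E'
from plan import *
log()
p,T=grasp(BETA,SG)
rows(p,T)
E
```

```text
2.58 [-0.663  0.386 -0.097  2.014  0.085  0.477  1.451] [0.4697 0.3637 0.125 ] [-0.339  0.931  0.05   0.123] [-0.2 -0.8  1.2] 0.997
1 dist 0.0158 ang 0.7
8.5 1.42 -0.52 0.42 0.01 0.01 0
```

Emit:
send_rows --series "8.5 1.2 -0.5 0.4 0 0 0; 8.5 0.2 0 0 0 0 0; 8.5 0 0 0 0 0 0"

```text
time_s: 2.95
tcp_pos: [0.4633, 0.3515, 0.1188]
tool_rot: [-0.339, 0.931, 0.051, 0.124]
wrist_force: [-0.2, -0.2, -0.4]
width: 1.0
```

```bash
python3 - <<'E'
from plan import *
log()
p,T=grasp(BETA,SG)
rows(p,T)
E
```

```text
2.95 [-0.652  0.378 -0.098  2.048  0.085  0.449  1.459] [0.4633 0.3515 0.1188] [-0.339  0.931  0.051  0.124] [-0.2 -0.2 -0.4] 1.0
1 dist 0.0017 ang 0.7
8.5 0.03 0 0.17 0.01 0.01 -0
```

Within 2 mm of the grasp pose. Now I close gently, then firm up.

Emit:
send_rows --series "5 0 0 0.1 0 0 0; 3 0 0 0 0 0 0; 2 0 0 0 0 0 0; 1.5 0 0 0 0 0 0; 1 0 0 0 0 0 0; 0.5 0 0 0 0 0 0; 0.5 0 0 0 0 0 0" --squeeze 90

```text
time_s: 3.82
tcp_pos: [0.4631, 0.3529, 0.119]
tool_rot: [-0.339, 0.931, 0.051, 0.125]
wrist_force: [-1.7, -0.2, 2.0]
width: 0.159
```

```bash
python3 - <<'E'
from plan import *
log()
E
```

```text
3.83 [-0.653  0.378 -0.099  2.048  0.084  0.448  1.459] [0.4631 0.3529 0.119 ] [-0.339  0.931  0.051  0.125] [-1.7 -0.2  2. ] 0.159
```

Emit:
send_rows --series "0 -0.25 0 -1 0 0 0; 0 -0.4 0 -1.5 0 0 0; 0 -0.6 0 -2.4 0 0 0; 0 -0.6 0 -2.4 0 0 0; 0 -0.6 0 -2.4 0 0 0; 0 0 0 0 0 0 0" --squeeze 100

```text
time_s: 4.58
tcp_pos: [0.4617, 0.3491, 0.2247]
tool_rot: [-0.339, 0.931, 0.051, 0.124]
wrist_force: [0.3, -1.1, -3.0]
width: 0.157
```

```bash
cat > look.py <<'E'
from plan import *
import cv2
def look(name,c1,c2,pts=(),h=60):
    ims=[]
    for n,c in(("top",c1),("side",c2)):
        im=cv2.copyMakeBorder(optics.camera(n)[:,:,::-1].copy(),100,100,100,100,cv2.BORDER_CONSTANT)
        a=im[c[1]-h+100:c[1]+h+100,c[0]-h+100:c[0]+h+100];a=cv2.resize(a,(400,400),interpolation=cv2.INTER_CUBIC)
        for P in pts:
            u=(proj(n,P)[0]-np.array(c)+h)*400/(2*h);cv2.circle(a,tuple(int(x) for x in u),4,(255,255,0),1)
        ims.append(a)
    cv2.imwrite(f"pics/{name}.png",np.hstack(ims))
def hand():
    s=env.state();return np.array(s["tcp_pos"]),R.from_quat(s["tool_rot"])
# punch in tool frame (nominal): grip point at TCP, axis
def punch(axt=None):
    p,T=hand()
    p0,T0=grasp(BETA,SG)
    at=T0.inv().apply(A0) if axt is None else axt
    a=T.apply(at);return p-G*a,p+(.19-G)*a,a
E
python3 - <<'E'
from look import *
log();n,h,a=punch();print(n,h,a)
s=proj('side',(n+h)/2)[0].astype(int);look("p2",proj('top',(n+h)/2)[0].astype(int),s,(n,h))
E
```

```text
4.58 [-0.627  0.229 -0.12   1.953  0.043  0.692  1.498] [0.4617 0.3491 0.2247] [-0.339  0.931  0.051  0.124] [ 0.3 -1.1 -3. ] 0.157
[0.38016394 0.28180061 0.14084959] [0.49497379 0.37657892 0.25889945] [0.60426235 0.49883324 0.62131507]
```

View pics/p2.png

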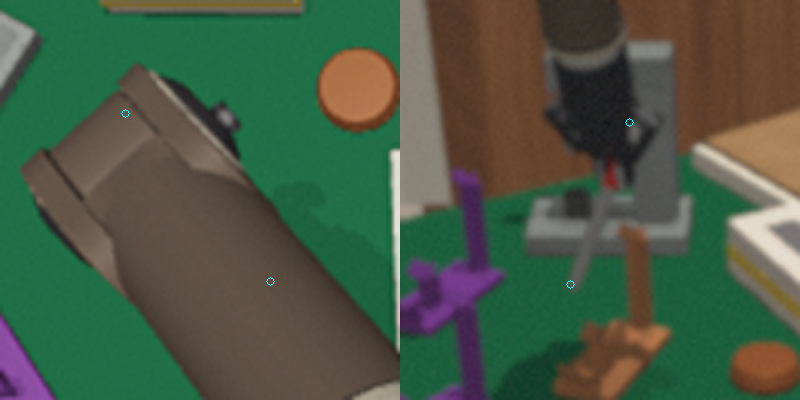

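```bash
python3 - <<'E'
from look import *
from scipy.spatial.transform import Slerp
p0,T0=hand();q=np.array(env.state()["joints"])
at=grasp(BETA,SG)[1].inv().apply(A0);print(at)
for V in (-50,-60,-70):
  V=r(V);tilt=r(25)
  a=-np.sin(tilt)*az(V)+np.cos(tilt)*Z
  p1,T1=place(RK+a*.06,tilt,V,BETA,SG)
  print('V',V,p1,np.degrees((T0.inv()*T1).magnitude()), 'seated',ik(*place(RK-[0,0,.1],0,V,BETA,SG),q)[0].round(2))
  sl=Slerp([0,1],R.concatenate([T0,T1]));qq=q.copy()
  for t in np.linspace(0,1,9):
    p=p0+(p1-p0)*t+[0,0,.08*np.sin(np.pi*t)];T=sl(t);s=ik(p,T,qq,.01);qq=s[0]
    aa=T.apply(at);n=p-G*aa;h=n+.19*aa;print(round(t,2),qq.round(2),round(s[1],3),'n',n.round(3),'h',h.round(3),'z',T.as_matrix()[:,2].round(2))
E
```

```text
[-9.20504853e-01  8.59785695e-17 -3.90731128e-01]
V -0.8726646259971648 [ 0.61162751 -0.04906985  0.28873002] 113.07073596621768 seated [-0.28  0.61 -0.06  2.19  1.87  1.07 -1.28]
0.0 [-0.6   0.22 -0.13  1.97  0.01  0.69  1.54] 0.0 n [0.379 0.281 0.139] h [0.494 0.376 0.256] z [ 0.19  0.18 -0.97]
0.12 [-0.66  0.11 -0.06  2.05  0.27  0.61  1.21] 0.0 n [0.404 0.242 0.164] h [0.51  0.321 0.3  ] z [ 0.39  0.11 -0.91]
0.25 [-0.69  0.03 -0.05  2.11  0.63  0.59  0.77] 0.0 n [0.433 0.203 0.186] h [0.525 0.268 0.34 ] z [ 0.56  0.02 -0.83]
0.38 [-0.69 -0.01 -0.06  2.18  1.02  0.64  0.3 ] 0.0 n [0.466 0.161 0.202] h [0.538 0.215 0.369] z [ 0.7  -0.1  -0.71]
0.5 [-0.69  0.   -0.06  2.25  1.36  0.76 -0.13] 0.0 n [0.501 0.116 0.209] h [0.55  0.163 0.387] z [ 0.79 -0.23 -0.57]
0.62 [-0.69  0.08 -0.04  2.32  1.61  0.93 -0.51] 0.0 n [0.539 0.068 0.207] h [0.562 0.113 0.391] z [ 0.83 -0.37 -0.42]
0.75 [-0.68  0.21 -0.    2.35  1.76  1.13 -0.84] 0.0 n [0.576 0.018 0.198] h [0.573 0.064 0.382] z [ 0.82 -0.52 -0.26]
0.88 [-0.66  0.38  0.05  2.34  1.82  1.33 -1.13] 0.0 n [ 0.613 -0.036  0.183] h [0.584 0.
[... 1870 characters left out ...]
.    2.1   1.01  0.82  0.22] 0.0 n [0.469 0.165 0.205] h [0.55  0.221 0.368] z [ 0.67 -0.23 -0.71]
0.5 [-0.84  0.13  0.03  2.13  1.24  0.98 -0.13] 0.0 n [0.506 0.121 0.212] h [0.566 0.171 0.386] z [ 0.72 -0.41 -0.56]
0.62 [-0.86  0.23  0.08  2.14  1.39  1.14 -0.44] 0.0 n [0.544 0.073 0.21 ] h [0.581 0.123 0.39 ] z [ 0.71 -0.57 -0.4 ]
0.75 [-0.85  0.37  0.15  2.12  1.46  1.28 -0.71] 0.0 n [0.583 0.023 0.2  ] h [0.596 0.077 0.381] z [ 0.64 -0.73 -0.24]
0.88 [-0.82  0.55  0.23  2.06  1.46  1.39 -0.94] 0.0 n [ 0.621 -0.032  0.184] h [0.612 0.031 0.363] z [ 0.52 -0.85 -0.09]
1.0 [-0.76  0.72  0.3   1.93  1.4   1.48 -1.12] 0.0 n [ 0.656 -0.088  0.166] h [ 0.628 -0.013  0.339] z [ 0.34 -0.94  0.03]
```

```bash
cat >> look.py <<'E'
def pre(back=.06,tilt=25,V=V):
    tilt=r(tilt);a=-np.sin(tilt)*az(V)+np.cos(tilt)*Z
    return place(RK+a*back,tilt,V,BETA,SG)
from scipy.spatial.transform import Slerp
def via(p0,T0,p1,T1,t,b):
    return p0+(p1-p0)*t+np.array([0,0,b]),Slerp([0,1],R.concatenate([T0,T1]))(t)
E
python3 - <<'E'
from look import *
p,T=via(*hand(),*pre(),.5,.09);rows(p,T,8,0);print(p,T.as_quat())
E
```

```text
8 dist 0.2443 ang 59.9
0 0.35 -2.5 -1.72 0.09 -0.06 0.07; 0 0.07 -2.66 -1.49 0.09 -0.06 0.07; 0 -0.2 -2.79 -1.23 0.09 -0.06 0.07; 0 -0.46 -2.87 -0.95 0.09 -0.06 0.07; 0 -0.7 -2.9 -0.64 0.09 -0.06 0.07; 0 -0.93 -2.89 -0.32 0.09 -0.06 0.07; 0 -1.13 -2.84 0.01 0.09 -0.06 0.07; 0 -1.31 -2.74 0.34 0.09 -0.06 0.07
[0.5420106  0.15371102 0.34537027] [ 0.00497639  0.88493597 -0.17861093  0.43007174]
```

Emit:
send_rows --series "0 0.35 -2.5 -1.7 0.09 -0.06 0.07; 0 0.1 -2.7 -1.5 0.09 -0.06 0.07; 0 -0.2 -2.8 -1.2 0.09 -0.06 0.07; 0 -0.45 -2.9 -0.95 0.09 -0.06 0.07; 0 -0.7 -2.9 -0.65 0.09 -0.06 0.07; 0 -0.95 -2.9 -0.3 0.09 -0.06 0.07; 0 -1.15 -2.8 0 0.09 -0.06 0.07; 0 -1.3 -2.7 0.35 0.09 -0.06 0.07"

```text
time_s: 5.68
tcp_pos: [0.5385, 0.1441, 0.3343]
tool_rot: [0.015, 0.888, -0.175, 0.424]
wrist_force: [-0.5, -1.3, -3.0]
width: 0.153
```

```bash
python3 - <<'E'
from look import *
log();print([x.round(3) for x in punch()])
p,T=pre();rows(p+[0,0,.03],T,9,0);print(p)
E
```

```text
5.67 [-0.906  0.061  0.07   2.209  1.225  0.959 -0.11 ] [0.5385 0.1441 0.3343] [ 0.015  0.888 -0.175  0.424] [-0.5 -1.3 -3. ] 0.153
[array([0.499, 0.112, 0.209]), array([0.555, 0.157, 0.385]), array([0.296, 0.238, 0.925])]
9 dist 0.2041 ang 59.8
0 -0.22 -1.71 1.47 0.08 -0.06 0.06; 0 -0.23 -1.57 1.62 0.08 -0.06 0.06; 0 -0.23 -1.42 1.75 0.08 -0.06 0.06; 0 -0.2 -1.26 1.88 0.08 -0.06 0.06; 0 -0.16 -1.09 1.98 0.08 -0.06 0.06; 0 -0.11 -0.91 2.07 0.08 -0.06 0.06; 0 -0.04 -0.74 2.14 0.08 -0.06 0.06; 0 0.05 -0.56 2.2 0.08 -0.06 0.06; 0 0.14 -0.38 2.23 0.08 -0.06 0.06
[ 0.62339472 -0.04083036  0.28873002]
```

Emit:
send_rows --series "0 -0.2 -1.7 1.5 0.08 -0.06 0.06; 0 -0.25 -1.6 1.6 0.08 -0.06 0.06; 0 -0.25 -1.4 1.75 0.08 -0.06 0.06; 0 -0.2 -1.3 1.9 0.08 -0.06 0.06; 0 -0.15 -1.1 2 0.08 -0.06 0.06"

```text
time_s: 6.3
tcp_pos: [0.5849, 0.039, 0.3197]
tool_rot: [0.206, 0.75, -0.283, 0.561]
wrist_force: [0.9, -0.4, -1.9]
width: 0.153
```

```bash
python3 - <<'E'
from look import *
log();print([x.round(3) for x in punch()])
p,T=pre();rows(p+[0,0,.02],T,5,0);print(p)
E
```

```text
6.3 [-0.889  0.383  0.165  2.241  1.518  1.286 -0.834] [0.5849 0.039  0.3197] [ 0.206  0.75  -0.283  0.561] [ 0.9 -0.4 -1.9] 0.153
[array([0.588, 0.003, 0.19 ]), array([0.584, 0.054, 0.373]), array([-0.021,  0.265,  0.964])]
5 dist 0.0893 ang 26.1
0 0.01 -0.68 1.65 0.07 -0.04 0.04; 0 0.05 -0.57 1.69 0.07 -0.04 0.04; 0 0.1 -0.46 1.72 0.07 -0.04 0.04; 0 0.15 -0.35 1.75 0.07 -0.04 0.04; 0 0.21 -0.24 1.76 0.07 -0.04 0.04
[ 0.62339472 -0.04083036  0.28873002]
```

Emit:
send_rows --series "0 0 -0.7 1.6 0.07 -0.04 0.04; 0 0.05 -0.6 1.6 0.07 -0.04 0.04; 0 0.1 -0.5 1.6 0.07 -0.04 0.04; 0 0.15 -0.4 1.5 0.07 -0.04 0.04; 0 0.2 -0.3 1 0.07 -0.04 0.04; 0 0 0 0 0 0 0"

```text
time_s: 7.05
tcp_pos: [0.6138, -0.0333, 0.2973]
tool_rot: [0.343, 0.608, -0.376, 0.61]
wrist_force: [-0.4, -0.1, -3.0]
width: 0.155
```

```bash
python3 - <<'E'
from look import *
log();n,h,a=punch();print(n,h,a)
p,T=pre();rows(p+[0,0,.0],T,5,0)
m=(n+h)/2
look("p3",proj('top',m)[0].astype(int),proj('side',m)[0].astype(int),(n,h,RK),50)
E
```

```text
7.05 [-0.817  0.693  0.273  2.06   1.42   1.477 -1.109] [ 0.6138 -0.0333  0.2973] [ 0.343  0.608 -0.376  0.61 ] [-0.4 -0.1 -3. ] 0.155
[ 0.63676581 -0.08458139  0.1746065 ] [ 0.60441545 -0.01238372  0.34735183] [-0.17026505  0.37998773  0.90918597]
5 dist 0.015 ang 2.5
0 0.17 0.1 0.22 -0 -0 0.01; 0 0.18 0.1 0.22 -0 -0 0.01; 0 0.18 0.1 0.22 -0 -0 0.01; 0 0.18 0.1 0.22 -0 -0 0.01; 0 0.18 0.09 0.22 -0 -0 0.01
```

View pics/p3.png

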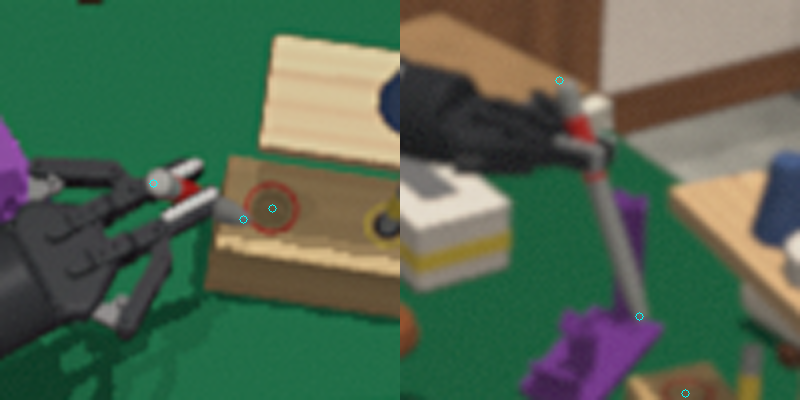

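```bash
python3 - <<'E'
from look import *
n,h,a=punch();m=(n+h)/2
for nm in("top","side"):
    print(nm,proj(nm,m)[0].astype(int),proj(nm,np.array([n,h])).round(1).tolist())
look("p4",proj('top',m)[0].astype(int),proj('side',m)[0].astype(int),(),30)
E
```

```text
top [313 141] [[323.7, 145.8], [301.2, 136.9]]
side [337 188] [[347.7, 217.7], [327.7, 158.8]]
```

View pics/p4.png

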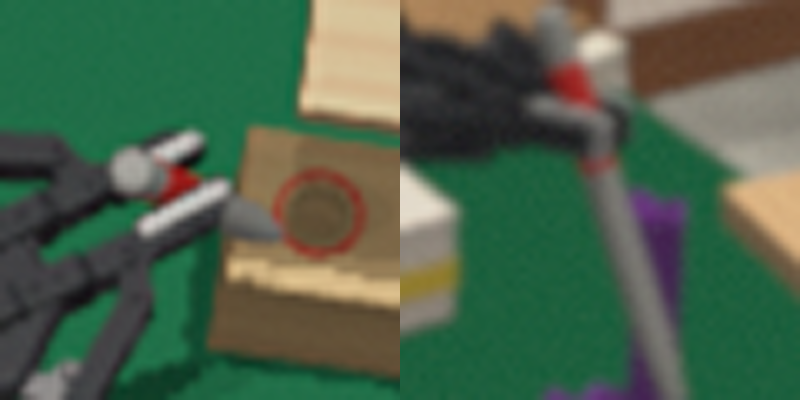

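```bash
python3 - <<'E'
from look import *
n=tri({'top':(325,146.3),'side':(347.8,217.6)});h=tri({'top':(303.5,136.5),'side':(330,159.8)})
print(n,h,np.linalg.norm(h-n));p,T=hand();print(punch())
a=(h-n)/np.linalg.norm(h-n)
print('axis tool',T.inv().apply(a),'nose tool',T.inv().apply(n-p),'head tool',T.inv().apply(h-p))
print('nom',grasp(BETA,SG)[1].inv().apply(A0))
print('bore',atz('top',(331,143),.112),tri({'top':(331,143),'side':(358.8,236.2)}),RK)
E
```

```text
[ 0.63421293 -0.08733814  0.17840527] [ 0.60670444 -0.01828579  0.34667958] 0.18395974811107701
(array([ 0.63649889, -0.08402792,  0.17666709]), array([ 0.60371147, -0.01214481,  0.34946119]), array([-0.17256541,  0.37833217,  0.90944266]))
axis tool [-0.92609724  0.01851153 -0.3768305 ] nose tool [ 0.12270609 -0.00366277  0.05457859] head tool [-0.04765852 -0.00025739 -0.01474305]
nom [-9.20504853e-01  8.59785695e-17 -3.90731128e-01]
bore [ 0.66493154 -0.11191605  0.112     ] [ 0.663119   -0.11119975  0.1162313 ] [ 0.6646 -0.1122  0.112 ]
```

```bash
cat >> look.py <<'E'
NT=np.array([.1235,-.002,.0535])
def ins(d,tilt,f,V=V,rk=RK):
    """nose depth d (mm), tilt deg, forward offset f mm"""
    T=place(RK,r(tilt),V,BETA,SG)[1]
    nose=rk+az(V)*f/1000-[0,0,d/1000]
    return nose-T.apply(NT),T
def nz():
    p,T=hand();n=p+T.apply(NT);d=n-RK
    A=T.apply([-.9235,.008,-.3835]);v=az(V);l=np.cross(Z,v)
    print(f"nose depth {-d[2]*1e3:.1f} fwd {d@v*1e3:.1f} lat {d@l*1e3:.1f} | axis tilt back {np.degrees(np.arctan2(-A@v,A[2])):.1f} side {np.degrees(np.arctan2(A@l,A[2])):.1f}")
E
python3 - <<'E'
from look import *
nz();t=ins(-10,22,0);rows(*t,8,0);print(ik(*ins(88,0,0),np.array(env.state()["joints"])))
E
```

```text
nose depth -65.5 fwd -37.8 lat -12.2 | axis tilt back 24.0 side 3.0
8 dist 0.0686 ang 3.4
0 0.67 0.12 0.52 -0 0.01 0; 0 0.67 0.12 0.52 -0 0.01 0; 0 0.67 0.11 0.53 -0 0.01 0; 0 0.67 0.11 0.53 -0 0.01 0; 0 0.66 0.1 0.53 -0 0.01 0; 0 0.66 0.1 0.54 -0 0.01 0; 0 0.66 0.09 0.54 -0 0.01 0; 0 0.66 0.09 0.55 -0 0.01 0
(array([-0.52720634,  0.6485275 ,  0.23024878,  2.06293426,  1.56738906,
        0.97325427, -1.17066142]), np.float64(1.1574071431991415e-05), np.float64(7.037634804748385e-05))
```

Emit:
send_rows --series "0 0.7 0.1 0.5 -0.003 0.006 0.004; 0 0.7 0.1 0.5 -0.003 0.006 0.004; 0 0.7 0.1 0.5 -0.003 0.006 0.004; 0 0.7 0.1 0.5 -0.003 0.006 0.004; 0 0.6 0.1 0.5 0 0.006 0.004; 0 0.6 0.1 0.5 0 0.006 0.004; 0 0 0 0 0 0 0"

```text
time_s: 8.12
tcp_pos: [0.6336, -0.0585, 0.2572]
tool_rot: [0.354, 0.618, -0.355, 0.605]
wrist_force: [-0.4, -0.3, -3.8]
width: 0.158
```

```bash
sed -i 's/f"{x:.2f}"/f"{x:.3f}"/' plan.py; python3 - <<'E'
from look import *
log();nz();t=ins(-10,22,0);rows(*t,3,0)
E
```

```text
8.12 [-0.757  0.747  0.273  2.057  1.468  1.396 -1.193] [ 0.6336 -0.0585  0.2572] [ 0.354  0.618 -0.355  0.605] [-0.4 -0.3 -3.8] 0.158
nose depth -20.9 fwd -10.4 lat -3.4 | axis tilt back 21.7 side 1.1
3 dist 0.0153 ang 0.6
0 0.352 0.073 0.36 -0.001 0.001 0.003; 0 0.352 0.071 0.36 -0.001 0.001 0.003; 0 0.352 0.07 0.361 -0.001 0.001 0.003
```

Emit:
send_rows --series "0 0.4 0.1 0.4 0 0 0.003; 0 0.4 0.1 0.4 0 0 0.003; 0 0.3 0.05 0.3 0 0 0.003; 0 0 0 0 0 0 0"

```text
time_s: 8.62
tcp_pos: [0.6417, -0.0669, 0.2452]
tool_rot: [0.357, 0.617, -0.351, 0.607]
wrist_force: [0.4, -1.0, -2.6]
width: 0.153
```

```bash
python3 - <<'E'
from look import *
log();nz();t=ins(10,22,2);rows(*t,4,0)
n=hand()[0]+hand()[1].apply(NT)
for k in("top","side"):print(proj(k,n)[0].astype(int), proj(k,n).round(1))
look("p5",proj('top',n)[0].astype(int),proj('side',n)[0].astype(int),(),30)
E
```

```text
8.62 [-0.738  0.775  0.278  2.047  1.485  1.38  -1.222] [ 0.6417 -0.0669  0.2452] [ 0.357  0.617 -0.351  0.607] [ 0.4 -1.  -2.6] 0.153
nose depth -8.9 fwd 0.9 lat 0.8 | axis tilt back 21.7 side 0.5
4 dist 0.0189 ang 0.2
0 0.47 -0.021 0.041 -0.001 0.001 -0; 0 0.47 -0.021 0.041 -0.001 0.001 -0; 0 0.47 -0.021 0.041 -0.001 0.001 -0; 0 0.47 -0.021 0.041 -0.001 0.001 -0
[331 141] [[331.6 141.8]]
[360 234] [[360.  234.9]]
```

View pics/p5.png

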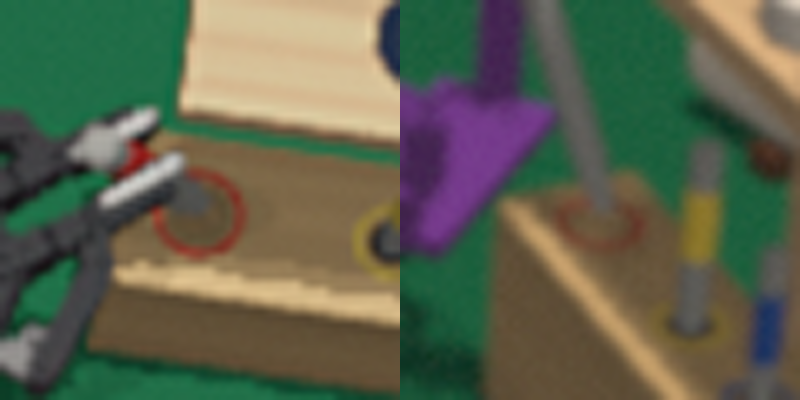

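The nose hovers over the ring in both views: top tip (207,205) against ring centre (200,213), side tip (607,207) against (602,222). That puts it centred to about 2 mm with the bar leaning out clear of the shelf, so I'll insert.

Emit:
send_rows --series "0 0.5 0 0.05 0 0 0; 0 0.5 0 0.05 0 0 0; 0 0.5 0 0.05 0 0 0; 0 0.5 0 0.05 0 0 0; 0 0 0 0 0 0 0"

```text
time_s: 9.35
tcp_pos: [0.6426, -0.0677, 0.2237]
tool_rot: [0.357, 0.617, -0.351, 0.607]
wrist_force: [0.7, -0.4, -3.1]
width: 0.154
```

```bash
python3 - <<'E'
from look import *
log();nz();t=ins(25,20,6);rows(*t,4,0)
E
```

```text
9.35 [-0.732  0.817  0.272  2.042  1.486  1.374 -1.26 ] [ 0.6426 -0.0677  0.2237] [ 0.357  0.617 -0.351  0.607] [ 0.7 -0.4 -3.1] 0.154
nose depth 12.6 fwd 2.0 lat 1.2 | axis tilt back 21.6 side 0.5
4 dist 0.0137 ang 2.1
0 0.262 -0.03 0.218 -0 0.009 -0; 0 0.26 -0.03 0.22 -0 0.009 -0; 0 0.258 -0.031 0.223 -0 0.009 -0; 0 0.256 -0.031 0.225 -0 0.009 -0
```

In freely, with no contact force. Continuing.

Emit:
send_rows --series "0 0.26 -0.03 0.22 0 0.009 0; 0 0.26 -0.03 0.22 0 0.009 0; 0 0.26 -0.03 0.22 0 0.009 0; 0 0.26 -0.03 0.22 0 0.009 0; 0 0 0 0 0 0 0"

```text
time_s: 9.98
tcp_pos: [0.6461, -0.0766, 0.2128]
tool_rot: [0.364, 0.628, -0.344, 0.595]
wrist_force: [-0.1, -0.3, -2.7]
width: 0.151
```

```bash
python3 - <<'E'
from look import *
log();nz();t=ins(35,18,7);rows(*t,3,0);rows(*ins(42,15,7),3,0,start=t)
E
```

```text
9.97 [-0.709  0.813  0.266  2.043  1.494  1.336 -1.259] [ 0.6461 -0.0766  0.2128] [ 0.364  0.628 -0.344  0.595] [-0.1 -0.3 -2.7] 0.151
nose depth 25.4 fwd 6.6 lat -0.1 | axis tilt back 19.4 side 0.5
3 dist 0.0093 ang 1.9
0 0.263 0.007 0.167 -0.001 0.011 -0; 0 0.261 0.007 0.17 -0.001 0.011 -0; 0 0.259 0.007 0.173 -0.001 0.011 -0
3 dist 0.0084 ang 3.0
0 0.145 -0 0.238 0 0.017 0; 0 0.141 -0 0.241 0 0.017 0; 0 0.136 -0 0.243 0 0.017 0
```

Emit:
send_rows --series "0 0.26 0 0.17 0 0.011 0; 0 0.26 0 0.17 0 0.011 0; 0 0.26 0 0.17 0 0.011 0; 0 0.15 0 0.24 0 0.017 0; 0 0.15 0 0.24 0 0.017 0; 0 0.15 0 0.24 0 0.017 0; 0 0 0 0 0 0 0"

```text
time_s: 10.85
tcp_pos: [0.6521, -0.0872, 0.1988]
tool_rot: [0.379, 0.654, -0.327, 0.567]
wrist_force: [0.3, 0.2, -3.3]
width: 0.157
```

```bash
python3 - <<'E'
from look import *
log();nz();t=ins(52,11,6.3);rows(*t,4,0);rows(*ins(62,7,5),4,0,start=t)
E
```

```text
10.85 [-0.667  0.779  0.251  2.041  1.495  1.258 -1.224] [ 0.6521 -0.0872  0.1988] [ 0.379  0.654 -0.327  0.567] [ 0.3  0.2 -3.3] 0.157
nose depth 43.1 fwd 7.3 lat -0.2 | axis tilt back 14.3 side 0.4
4 dist 0.0102 ang 3.7
0 0.143 0.009 0.212 -0.001 0.016 -0; 0 0.139 0.009 0.214 -0.001 0.016 -0; 0 0.136 0.008 0.216 -0.001 0.016 -0; 0 0.132 0.008 0.218 -0.001 0.016 -0
4 dist 0.0116 ang 4.0
0 0.166 -0 0.239 -0 0.017 0; 0 0.161 -0 0.242 -0 0.017 0; 0 0.157 -0 0.244 -0 0.017 0; 0 0.153 -0 0.247 -0 0.017 0
```

Emit:
send_rows --series "0 0.14 0 0.21 0 0.016 0; 0 0.14 0 0.21 0 0.016 0; 0 0.14 0 0.22 0 0.016 0; 0 0.14 0 0.22 0 0.016 0; 0 0.16 0 0.24 0 0.017 0; 0 0.16 0 0.24 0 0.017 0; 0 0.16 0 0.24 0 0.017 0; 0 0.15 0 0.24 0 0.017 0; 0 0 0 0 0 0 0"

```text
time_s: 11.98
tcp_pos: [0.6601, -0.1018, 0.1825]
tool_rot: [0.402, 0.692, -0.3, 0.519]
wrist_force: [-0.6, 0.2, -3.4]
width: 0.159
```

```bash
python3 - <<'E'
from look import *
log();nz();t=ins(75,3,2);rows(*t,4,0);rows(*ins(85,0,0),4,0,start=t)
n=RK+[0,0,.06]
look("p6",proj('top',n)[0].astype(int),proj('side',n)[0].astype(int),(),35)
E
```

```text
11.97 [-0.599  0.721  0.228  2.033  1.482  1.134 -1.145] [ 0.6601 -0.1018  0.1825] [ 0.402  0.692 -0.3    0.519] [-0.6  0.2 -3.4] 0.159
nose depth 63.1 fwd 5.3 lat -0.5 | axis tilt back 6.2 side 0.4
4 dist 0.0123 ang 3.7
0 0.23 0.017 0.204 -0.001 0.016 -0.001; 0 0.227 0.017 0.208 -0.001 0.016 -0.001; 0 0.223 0.017 0.211 -0.001 0.016 -0.001; 0 0.22 0.017 0.215 -0.001 0.016 -0.001
4 dist 0.011 ang 3.0
0 0.186 0 0.202 0 0.013 -0; 0 0.184 0 0.204 0 0.013 -0; 0 0.181 0 0.207 0 0.013 -0; 0 0.178 0 0.209 0 0.013 -0
```

View pics/p6.png

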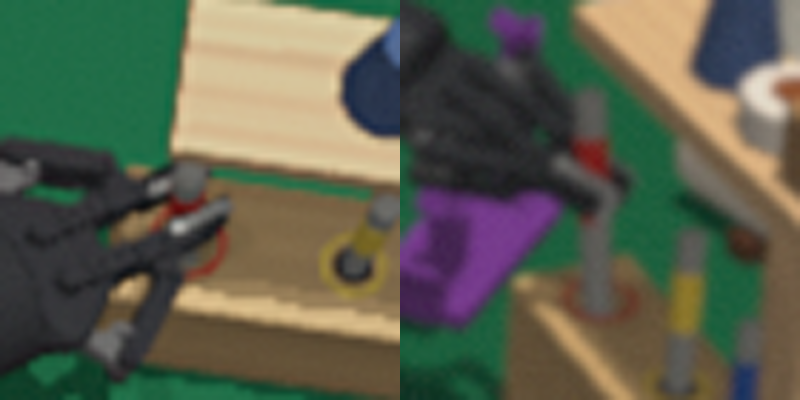

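Emit:
send_rows --series "0 0.23 0 0.2 0 0.016 0; 0 0.23 0 0.21 0 0.016 0; 0 0.22 0 0.21 0 0.016 0; 0 0.22 0 0.21 0 0.016 0; 0 0.18 0 0.2 0 0.013 0; 0 0.18 0 0.2 0 0.013 0; 0 0.18 0 0.2 0 0.013 0; 0 0.18 0 0.2 0 0.013 0; 0 0 0 0 0 0 0"

```text
time_s: 13.2
tcp_pos: [0.6652, -0.1107, 0.1599]
tool_rot: [0.419, 0.723, -0.275, 0.475]
wrist_force: [0.6, 0.8, -4.0]
width: 0.157
```

```bash
python3 - <<'E'
from look import *
log();nz();t=ins(94,0,0);rows(*t,4,0)
E
```

```text
13.2 [-0.536  0.692  0.206  2.02   1.454  1.024 -1.077] [ 0.6652 -0.1107  0.1599] [ 0.419  0.723 -0.275  0.475] [ 0.6  0.8 -4. ] 0.157
nose depth 86.7 fwd -1.0 lat -0.6 | axis tilt back -0.9 side 0.4
4 dist 0.0074 ang 0.5
0 0.168 0.018 0.073 -0.001 -0.002 -0; 0 0.168 0.018 0.072 -0.001 -0.002 -0; 0 0.169 0.018 0.072 -0.001 -0.002 -0; 0 0.169 0.018 0.072 -0.001 -0.002 -0
```

Emit:
send_rows --series "0 0.17 0 0.07 0 -0.002 0; 0 0.17 0 0.07 0 -0.002 0; 0 0.17 0 0.07 0 -0.002 0; 0 0.14 0 0.06 0 -0.002 0; 0 0 0 0 0 0 0"

```text
time_s: 13.82
tcp_pos: [0.6651, -0.1101, 0.152]
tool_rot: [0.417, 0.722, -0.277, 0.478]
wrist_force: [0.1, -0.4, -2.6]
width: 0.157
```

```bash
python3 - <<'E'
from look import *
log();nz();t=ins(102,0,0);rows(*t,6,0)
E
```

```text
13.82 [-0.54   0.712  0.207  2.021  1.465  1.028 -1.102] [ 0.6651 -0.1101  0.152 ] [ 0.417  0.722 -0.277  0.478] [ 0.1 -0.4 -2.6] 0.157
nose depth 94.6 fwd -0.4 lat -0.5 | axis tilt back -0.4 side 0.5
6 dist 0.0074 ang 0.1
0 0.11 0.008 0.057 -0 0 -0; 0 0.11 0.008 0.057 -0 0 -0; 0 0.11 0.008 0.057 -0 0 -0; 0 0.11 0.008 0.057 -0 0 -0; 0 0.11 0.008 0.057 -0 0 -0; 0 0.11 0.008 0.057 -0 0 -0
```

Emit:
send_rows --series "0 0.12 0 0.05 0 0 0; 0 0.12 0 0.05 0 0 0; 0 0.12 0 0.05 0 0 0; 0 0 0 0 0 0 0"

```text
time_s: 14.32
tcp_pos: [0.6652, -0.1101, 0.148]
tool_rot: [0.417, 0.722, -0.277, 0.478]
wrist_force: [-0.2, -0.6, -3.0]
width: 0.151
```

Emit:
send_rows --series "0 0.1 0 0.04 0 0 0; 0 0 0 0 0 0 0"

```text
time_s: 14.58
tcp_pos: [0.6655, -0.1105, 0.148]
tool_rot: [0.418, 0.721, -0.277, 0.479]
wrist_force: [0.9, -0.1, -1.4]
width: 0.154
```

```bash
python3 - <<'E'
from look import *
log();nz()
n=RK+[0,0,.06]
look("p7",proj('top',n)[0].astype(int),proj('side',n)[0].astype(int),(RK+[0,0,.09],),35)
E
```

```text
14.57 [-0.54   0.721  0.207  2.02   1.469  1.028 -1.114] [ 0.6655 -0.1105  0.148 ] [ 0.418  0.721 -0.277  0.479] [ 0.9 -0.1 -1.4] 0.154
nose depth 98.6 fwd 0.4 lat -0.2 | axis tilt back -0.3 side 0.4
```

View pics/p7.png

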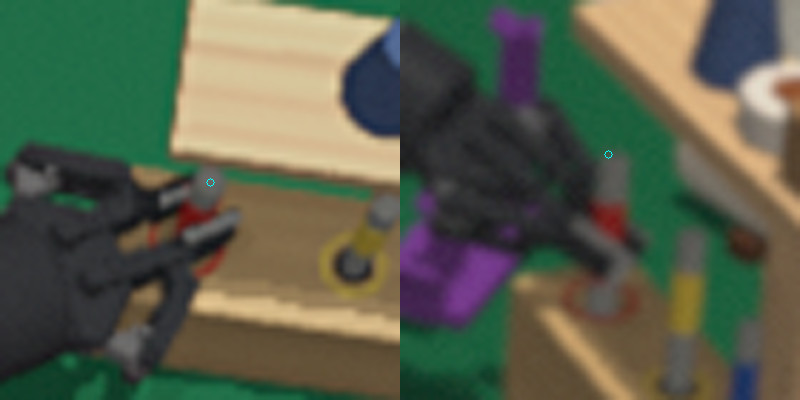

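Emit:
send_rows --series "0 0.13 0 0.05 0 0 0; 0 0.1 0 0.04 0 0 0"

```text
time_s: 14.92
tcp_pos: [0.6662, -0.1113, 0.1479]
tool_rot: [0.418, 0.719, -0.278, 0.481]
wrist_force: [-2.0, 1.0, 6.0]
width: 0.154
```

Emit:
send_rows --series "0 0.15 0 0.06 0 0 0; 0 0 0 0 0 0 0"

```text
time_s: 15.18
tcp_pos: [0.6665, -0.1117, 0.1479]
tool_rot: [0.418, 0.718, -0.278, 0.482]
wrist_force: [-1.0, 1.2, -0.0]
width: 0.158
```

```bash
python3 - <<'E'
from look import *
log();nz()
E
```

```text
15.18 [-0.541  0.727  0.21   2.019  1.474  1.032 -1.123] [ 0.6665 -0.1117  0.1479] [ 0.418  0.718 -0.278  0.482] [-1.   1.2 -0. ] 0.158
nose depth 98.6 fwd 3.0 lat 0.4 | axis tilt back 0.2 side 0.3
```

Contact with the bore floor: z holds at 0.148 while I push down, and the force goes from −3 N to +6 N. The punch is home. Now I release and back straight out.

Emit:
send_rows --series "1.6 0 0 0 0 0 0; 2 0 0 0 0 0 0; 3 0 0 0 0 0 0; 4 0 0 0 0 0 0; 5 0 0 0 0 0 0; 6 0 0 0 0 0 0; 6 0 0 0 0 0 0" --squeeze 20

```text
time_s: 16.05
tcp_pos: [0.6666, -0.1118, 0.1476]
tool_rot: [0.418, 0.718, -0.278, 0.482]
wrist_force: [-0.6, 0.2, 0.5]
width: 0.701
```

```bash
python3 - <<'E'
from look import *
log();nz()
n=RK+[0,0,.06]
look("p8",proj('top',n)[0].astype(int),proj('side',n)[0].astype(int),(RK+[0,0,.09],),35)
E
```

```text
16.05 [-0.541  0.727  0.21   2.018  1.474  1.032 -1.123] [ 0.6666 -0.1118  0.1476] [ 0.418  0.718 -0.278  0.482] [-0.6  0.2  0.5] 0.701
nose depth 98.9 fwd 3.1 lat 0.4 | axis tilt back 0.2 side 0.3
```

View pics/p8.png

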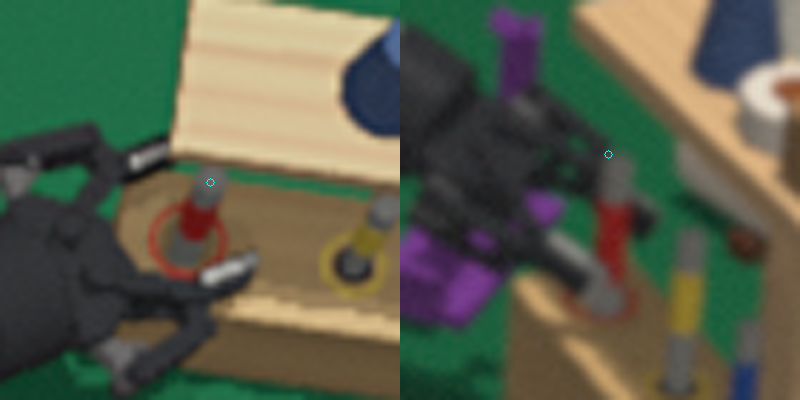

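Emit:
send_rows --series "6 0 0 -0.7 0 0 0; 6 0 0 -1 0 0 0; 6 0 0 -1.2 0 0 0; 6 0 0 -1.5 0 0 0; 6 0 0 -1.5 0 0 0"

```text
time_s: 16.77
tcp_pos: [0.6375, -0.0615, 0.1715]
tool_rot: [0.418, 0.718, -0.278, 0.482]
wrist_force: [0.4, -1.3, 0.2]
width: 0.706
```

```bash
python3 - <<'E'
from look import *
log();nz()
E
```

```text
16.77 [-0.622  0.668  0.171  2.041  1.375  1.11  -1.084] [ 0.6375 -0.0615  0.1715] [ 0.418  0.718 -0.278  0.482] [ 0.4 -1.3  0.2] 0.706
nose depth 75.1 fwd -55.1 lat 0.3 | axis tilt back 0.2 side 0.3
```

Emit:
send_rows --series "6 0 0 -2 0 0 0; 6 0 0 -2 0 0 0; 6 0 0 -2 0 0 0; 6 0 0 -2 0 0 0; 6 0 0 -2 0 0 0; 6 0 0 0 0 0 0"

```text
time_s: 17.52
tcp_pos: [0.588, 0.0275, 0.213]
tool_rot: [0.417, 0.719, -0.276, 0.482]
wrist_force: [1.2, 0.1, -0.9]
width: 0.702
```

```bash
python3 - <<'E'
from look import *
log();nz()
n=RK+[0,0,.06]
look("p9",proj('top',n)[0].astype(int),proj('side',n)[0].astype(int),(RK+[0,0,.09],RK),35)
for k in("top","side"):cv2.imwrite(f"pics/{k}9.png",optics.camera(k)[:,:,::-1])
cv2.imwrite("pics/full9.png",cv2.resize(np.hstack([cv2.imread("pics/top9.png"),cv2.imread("pics/side9.png")]),(800,300)))
E
```

```text
17.52 [-0.762  0.582  0.1    2.037  1.208  1.262 -1.021] [0.588  0.0275 0.213 ] [ 0.417  0.719 -0.276  0.482] [ 1.2  0.1 -0.9] 0.702
nose depth 33.6 fwd -157.1 lat 2.1 | axis tilt back 0.1 side 0.2
```

View pics/p9.png

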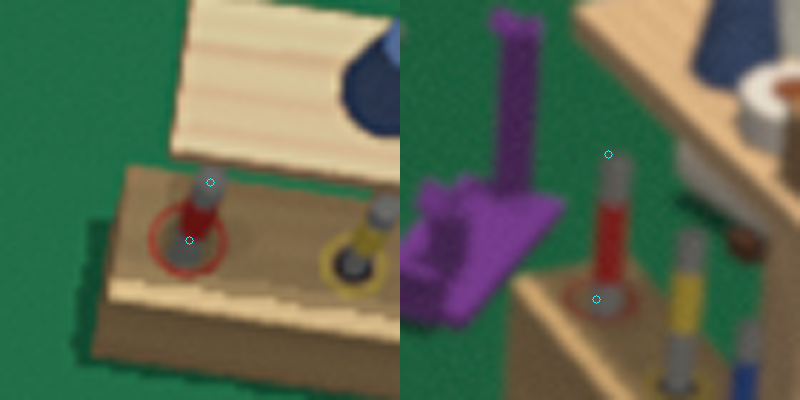

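View pics/full9.png

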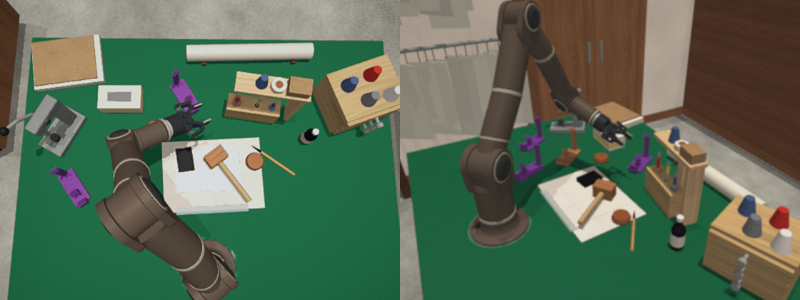

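In the crop the punch stands upright in the red ring, with the head at (615,155) in the side view against the predicted home mark (608,154). The gripper is clear, and the full views show the other items in place. Handing in.

```bash
python3 -c "
from rig import env
print(env.hand_in())"
```

```text
the job is handed in; nothing more can be done
None
```

The long red-banded punch is standing nose down in the empty bore, and I handed the job in at 17.5 s on the robot's clock.

I gripped it between the saddles and lifted it straight up out of the cradle. The nose went into the bore at a lean of about 22°, out past the shelf's front corner. I then straightened it in steps while lowering it, keeping hold of it until it reached the floor.

**Last checks:**
- **Fully home:** the grip stayed at 148 mm while I pushed down, and the vertical force went from −3 N to +6 N, so the punch was on the bore floor. My estimate of the nose depth was 98.6 mm against the 100 mm bore, which is within calibration error.
- **Upright:** the final pictures show it standing in the red ring, with its head within about 1 to 2 pixels of where a seated punch should be.
- **Clear of the robot:** the open gripper had backed off about 15 cm and was touching nothing.
- **Other things on the bench:** the items I could see looked unmoved, but I checked them only by eye in the full pictures. In the final top view the arm hides the cradle and some of the bench.

No check failed. The one disagreement was a sideways drift of about 3 mm at the gripper during the last push against the floor; the punch still stood straight after release.

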